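# Park the rolling pin at the top of its sloping rest

## Task

Push the rolling pin slowly up the ramp of its rest with the fingers, without pinching or lifting it and without letting it roll away or roll back, until it drops over the crest into the hollow against the stop. Leave it lying there straight and still, and do not disturb the other kitchen things.

Things in the scene. Friction and masses are not known exactly. Their poses are not given: they have to be found in the camera images.
- pin: Wooden rolling pin, about 0.4 kg: barrel 52 mm in diameter and 170 mm long, a handle 20 mm in diameter at each end (246 mm long over all). Origin at the centre of the barrel; its own y axis runs along the pin (its x and z axes turn as it rolls). It starts lying across the flat apron of the rest and rolls freely.
- rest: White plastic rolling-pin rest fixed to the counter, 332 x 210 mm. Origin on the counter; x points uphill, y across (along the parked pin), z up. A level apron, its top 8 mm high, from x -170 mm (open low end: a pin rolling off it falls to the counter) to x -50; then the ramp. Side rails 7 mm above apron and ramp, inner faces at y -97 and +97 mm, guide the barrel; the handles pass above.
- rest_foot (a point): Middle of the line where the ramp begins: x -50 mm on the rest, 8 mm above the counter. Axes as the rest's.
- rest_crest (a point): Middle of the ramp's upper edge: x 100 mm on the rest, 31.8 mm above the counter (straight slope of about 9 degrees from the foot). Beyond it the floor of the hollow is level and 4 mm lower: once its centre is past the crest the pin drops in by itself and stays. Axes as the rest's.
- rest_seat (a point): Where the pin's centre lies when parked in the hollow: x 116 mm on the rest, 53.8 mm above the counter, with about 2 mm of play either way. The upright stop behind the hollow has its face at x 144 mm, its top 66 mm high, its back at x 162. Axes as the rest's.
- shaker: glass salt shaker with steel cap, 40 mm across, 85 mm tall, standing beside the rest; origin at the centre of its underside. Leave it alone.
- cutter: steel ring biscuit cutter, 66 mm across, 35 mm tall, lying flat beside the rest; origin at the centre of its underside. Leave it alone.
- spice: amber glass spice jar, 44 mm across, 95 mm tall, standing beyond the stop end of the rest; origin at the centre of its underside. Leave it alone.
- mug: ceramic mug, 80 mm across, 95 mm tall, to the right; origin at the centre of its underside. Leave it alone.
- dish: glass pie dish, 230 mm across, 45 mm tall, on a plastic cutting board (12 mm thick) to the left; origin at the centre of its underside. Leave it alone.
- spoon: steel spoon with a wooden handle lying flat on the counter to the left. Leave it alone.

How it is judged:
By the outcome, as a careful person would: the job done as asked, in the order asked, and still so for the second after the job is handed in, with the robot touching nothing.
It also fails if it takes over 38 s, if anything falls off the work surface, if the arm or the gripper's body presses on something with over 40 N, if the wrist force passes 120 N, or if a joint passes its speed limit or range.

## Robot

A 6-joint arm with a two-finger parallel gripper is mounted at the origin on the work surface. World frame = base frame: x ahead of the robot, y to its left, z up, the work surface at z = 0. Lengths are in mm, angles in rad, forces in N, time in s.
With the tool pointing down it reaches from about 350 to 975 mm from the base axis. Payload 7.1 kg.
Tool frame: the origin (TCP) lies at the very end of the fingers, on their centre line; the grasp point (between the pads) lies 19 mm behind it; z points along the fingers, y is the line along which they close (so a half turn about z gives the same grasp; the last joint's range is limited). The gripper opens to 88 mm and grips with 3 to 60 N. Pads are 20 mm wide; open, the fingers measure 115 mm over their backs; the gripper's body (75 mm by 178 mm) begins 61 mm behind the grasp point.
Start: joints at [1.284, 0.423, 1.63, -0, 1.089, -0.019], TCP at [165.35, 602.714, 222.675] pointing down, gripper open.
Joint ranges: [-3, 3], [-0.9, 2.11], [0.09, 2.58], [-1.31, 4.45], [0.11, 2.69], [-2.54, 2.54]. Speed limits (rad/s): [2.39, 2.39, 3.01, 3.14, 3.14, 3.14].

## Interface

Orientations are given as a rotation vector (axis times angle).
In Python, from workcell import get_obs, get_image, job, models gives the robot as it stands.
- The arm moves only by the tool jog_arm, never from a script. Its argument "increments" is one flat list of numbers, 7 for each row, row after row: the turn, a rotation vector about the tool's x, y, z in degrees, then the shift along the tool's x, y, z in mm, then the opening in per cent of the stroke, from 0 (shut) to 100 (fully open). A call has 1 to 12 rows; each row shifts and turns the commanded pose from where the row before left it, along the tool's axes as they then stand; what a row does not reach is not made up. A row lasts 1/8 s, in which the tool goes at most 62.5 mm and 10.7 degrees, less where a joint would pass 70% of its speed; a pose out of reach is approached as far as the arm can. A call is refused whole if a number of a shift passes 62.5 or a number of a turn 10.7, either way. A call with a gripper value outside its range is refused whole. The fingers move at their own pace and stop on an object; the grip force is fixed at half the most. Time passes only in rows, so rows that do not move let the fingers close. It gives the time, the measured TCP pose, the force, the opening and the grip force at its end, in the units of the state.
- get_obs(): the state, without advancing time (a new reading comes with each control period).
- get_image(name): name is "scene" or "side" or "wrist"; returns a dict with "pixels" (420x560x3 uint8, blue, green, red), "depth" (420x560 float32, mm along the optical axis (not along the pixel's ray), 0 where there is no reading), "fx", "fy", "cx", "cy" (pixels), "cam_to_world" (4x4, takes a point from camera to world coordinates); the wrist camera has in their place "tool_from_camera" (4x4, takes a point from camera to tool coordinates, whose origin is the TCP and whose axes are the flange's). Camera axes: x right, y up, looking along -z (the intrinsics and any distortion apply to the point x, -y, -z); pixel columns grow to the right and rows downward; lengths in mm; the calibration is good to about 2 mm. A picture is of the moment at which its call begins: read the wrist's pose just before it.
- job.close_job(): hands the job in; it is judged then, once.
Trained networks look in the newest picture that a camera, given by its name, has taken for a name from the list of things; names that differ only in an ending like _2 or _b are one class to them, and where a whole thing is asked for, a point or a joint stands for the part that bears it (a point fixed in the world has none). Each returns a list of dicts, best first, with "p" (0 to 1); they miss things now and then, are a little off and sometimes report something else, mostly with a low value. They report only what shows in the picture. A call takes as long as a camera call.
- models.look_for(target, camera): "centre" ([x, y, z] in mm, in world coordinates, good to about 4 mm: the middle of the surface that is visible of it).
- models.regions_of(target, camera): "region" (420x560 bool, what is visible of it).
The state is a dict: "t": time; "qpos": joint angles; "qvel": joint speeds; "joint_torque": joint torques, N m; "ee_pos": TCP position; "orientation": TCP orientation; "ft_force": force on the tool from outside, world axes, zero at the start; "moment": the same for the moment, N m; "width": finger opening in mm; "grasp_force": force on a finger pad.
Only numpy, scipy, OpenCV 4.12 (cv2) and the standard library are available. Lean on these libraries where they do the work, as an engineer would, in place of code of your own. Each camera call takes 0.05 s, during which the arm holds its last target. There are 200 camera calls.

## Working session

There is one attempt and no reset: what is moved stays moved. The work goes in short steps, Python scripts to look and compute and a tool call to move; the robot and the scene stay as the last step left them, time stands still between calls to the robot, and variables do not carry over. Pictures are saved under pics/ and viewed, at most 10 in all, crops included, and the job is handed in when it is done.

Besides the shell and the picture viewer there is one more tool, called after "Call:" as name(argument=value, ...), one argument or row to a line, values as JSON. jog_arm: Moves the arm, as the interface text tells. Its arguments: {"type":"object","properties":{"increments":{"type":"array"}},"required":["increments"]}

```bash
mkdir -p pics; ls; python3 - <<'E'
from workcell import get_obs,get_image,models
import cv2,numpy as np
o=get_obs();print({k:np.round(v,3) for k,v in o.items()})
ims=[]
for c in("scene","side"):
    im=get_image(c);cv2.imwrite(f"pics/{c}0.png",im["pixels"])
    for t in("pin","rest","shaker","cutter","spice","mug"):
        r=models.look_for(t,c);print(c,t,[(np.round(x["centre"]),round(x["p"],2)) for x in r[:2]])
E
```

```text
pics
{'t': np.float64(0.0), 'qpos': array([ 1.284,  0.424,  1.631, -0.   ,  1.089, -0.019]), 'qvel': array([-0.001, -0.001,  0.002, -0.   ,  0.   , -0.   ]), 'joint_torque': array([ 0.0000e+00, -5.4462e+01, -2.7367e+01,  6.4000e-02,  2.3000e-02,
       -0.0000e+00]), 'ee_pos': array([165.184, 602.197, 221.902]), 'orientation': array([-4.190e-01, -3.113e+00,  2.000e-03]), 'ft_force': array([ 0.197, -0.346,  0.049]), 'moment': array([ 0.015,  0.016, -0.032]), 'grasp_force': np.float64(0.0), 'width': np.float64(87.655)}
scene pin [(array([469., -52.,  54.]), 0.73), (array([591., -27.,  17.]), 0.24)]
scene rest [(array([589., -28.,  23.]), 0.92), (array([554., 565.,  28.]), 0.64)]
scene shaker [(array([ 578., -220.,   60.]), 0.73)]
scene cutter [(array([542., 159.,  26.]), 0.87)]
scene spice [(array([746.,  30.,  74.]), 0.83)]
scene mug [(array([ 380., -421.,   62.]), 0.83)]
side pin [(array([450., -85.,  48.]), 0.64)]
side rest [(array([575., -52.,  21.]), 0.58)]
side shaker [(array([ 564., -248.,   58.]), 0.58), (array([450., -87.,  52.]), 0.49)]
side cutter [(array([544., 149.,  17.]), 0.9)]
side spice [(array([730.,   5.,  83.]), 0.76)]
side mug []
```

View pics/scene0.png

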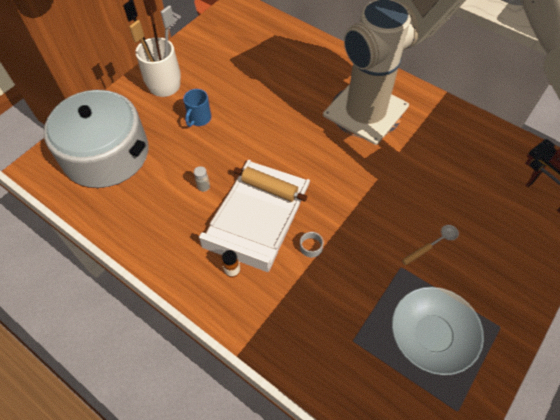

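View pics/side0.png

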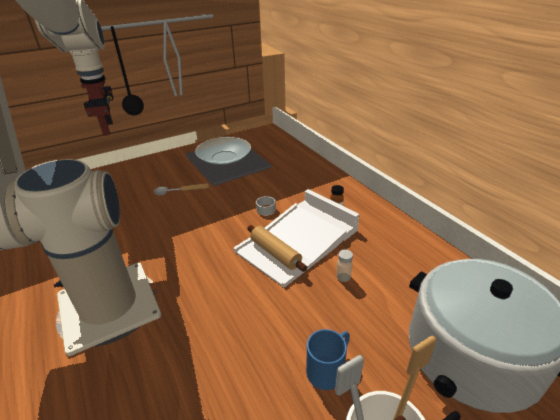

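The scene view shows the pin at about (270,185) on the apron's low end. The stop is at about (235,250), with the shaker, cutter and spice jar clear of the ramp. The side view agrees, with the pin at (275,245). Next I'll fit the rest and pin poses from depth.

```bash
cat > h.py <<'E'
import numpy as np,cv2
from workcell import get_obs,get_image,models
def cloud(im,T=None):
    d=im["depth"];v,u=np.mgrid[:420,:560]
    P=np.stack([(u-im["cx"])*d/im["fx"],-(v-im["cy"])*d/im["fy"],-d],-1)
    T=im["cam_to_world"] if T is None else T
    P=P@T[:3,:3].T+T[:3,3];P[d==0]=np.nan
    return P
E
python3 - <<'E'
from h import *
for c in("scene","side"):
    im=get_image(c);P=cloud(im);print(c,{k:im[k] for k in im if k not in("pixels","depth","cam_to_world")})
    for t in("rest","pin","shaker","cutter","spice"):
        r=models.regions_of(t,c)
        if not r: print(t,"none");continue
        m=r[0]["region"];m=cv2.erode(m.astype(np.uint8),np.ones((2,2)))>0;Q=P[m];Q=Q[~np.isnan(Q[:,0])]
        print(t,round(r[0]["p"],2),m.sum(),"z pct",np.round(np.percentile(Q[:,2],[2,25,50,75,98])),"mean",np.round(Q.mean(0)),"rect",np.round(cv2.minAreaRect(Q[:,:2].astype(np.float32))[0]),np.round(cv2.minAreaRect(Q[:,:2].astype(np.float32))[1]),cv2.minAreaRect(Q[:,:2].astype(np.float32))[2])
        if t=="pin":
            C=Q[:,:2]-Q[:,:2].mean(0);w,V=np.linalg.eigh(C.T@C);print("axis",V[:,1],np.degrees(np.arctan2(V[1,1],V[0,1])),np.percentile(C@V[:,1],[0,100]))
        if t=="rest":
            S=Q[Q[:,2]>60];x=cv2.fitLine(S[:,:2].astype(np.float32),cv2.DIST_HUBER,0,.01,.01).ravel();print("stop",len(S),x,S.mean(0))
            np.save(f"rest_{c}.npy",Q)
        if t=="pin":np.save(f"pin_{c}.npy",Q)
E
```

```text
scene {'fx': 491.3755434225854, 'fy': 491.3755434225854, 'cx': 280.15244861636756, 'cy': 217.50156335986824}
rest 0.88 5429 z pct [ 3. 12. 21. 29. 67.] mean [588. -23.  24.] rect [548. -37.] [336. 208.] 15.08304214477539
stop 465 [ 2.6022014e-01 -9.6554929e-01  6.9954773e+02  6.1518378e+00] [699.49579684   6.15211121  64.88820848]
pin 0.88 1010 z pct [23. 42. 52. 57. 63.] mean [466. -53.  49.] rect [464. -59.] [ 76. 232.] 24.432254791259766
axis [-0.22269221  0.9748888 ] 102.86720907533889 [-124.92056231  113.48788975]
shaker 0.73 253 z pct [ 4. 32. 57. 81. 87.] mean [ 579. -225.   55.] rect [ 574. -230.] [37. 32.] 23.337875366210938
cutter 0.73 212 z pct [ 1. 10. 19. 28. 34.] mean [544. 156.  19.] rect [543. 157.] [67. 61.] 29.777877807617188
spice 0.64 331 z pct [ 9. 46. 74. 93. 98.] mean [745.  29.  68.] rect [741.  24.] [40. 38.] 25.19246482849121
side {'fx': 380.5719592946654, 'fy': 380.5719592946654, 'cx': 283.36896230816103, 'cy': 208.38911591052002}
rest 0.63 4927 z pct [ 5. 11. 21. 30. 67.] mean [568. -50.  23.] rect [566. -40.] [370. 210.] 15.115089416503906
stop 266 [ 2.6473862e-01 -9.6432018e-01  6.9562524e+02 -5.8394427e+00] [698.04246743  -9.14859502  65.86209104]
pin 0.9 1005 z pct [25. 42. 52. 59. 62.] mean [452. -85.  50.] rect [453. -69.] [ 52. 239.] 14.195744514465332
axis [-0.22739668  0.97380221] 103.14385182765199 [-104.84305689  134.25933954]
shaker 0.63 393 z pct [ 5. 31. 56. 82. 88.] mean [ 566. -247.   54.] rect [ 571. -241.] [36. 34.] 8.359742164611816
cutter 0.61 285 z pct [ 2. 10. 20. 27. 37.] mean [543. 150.  19.] rect [545. 152.] [69. 62.] 60.17873001098633
spice 0.7 4867 z pct [ 6. 11. 21. 30. 67.] mean [568. -50.  23.] rect [548. -43.] [334. 211.] 15.005763053894043
```

```bash
cat >> h.py <<'E'
from scipy.optimize import least_squares
O=np.array([551.9,-39.,0]);a=np.radians(15.05);u=np.array([np.cos(a),np.sin(a),0]);v=np.array([-np.sin(a),np.cos(a),0])
def R(Q):
    D=np.atleast_2d(Q)-O;return np.c_[D@u,D@v,D[:,2]]
def fitpin(Q,s0=None):
    q=R(Q);q=q[np.abs(q[:,1]-np.median(q[:,1]))<70]
    f=lambda p:np.hypot((q[:,0]-p[0]-p[2]*q[:,1])/np.sqrt(1+p[2]**2),q[:,2]-p[1])-26
    r=least_squares(f,[np.median(q[:,0]),34,0],loss="soft_l1",f_scale=1.5);return r.x,np.sqrt(np.mean(r.fun**2)),np.percentile(R(Q)[:,1],[0.5,99.5])
E
python3 - <<'E'
from h import *
for c in("scene","side"):
    p,e,y=fitpin(np.load(f"pin_{c}.npy"));print(c,"s,z,skew",p.round(3),e.round(2),y.round(1))
    q=R(np.load(f"rest_{c}.npy"));print(np.percentile(q,[.3,99.7],axis=0).round(1)); S=q[q[:,2]>60];print("stop",np.percentile(S[:,0],[3,97]),np.percentile(S[:,1],[1,99]))
o=get_obs();print(o["ee_pos"],R(o["ee_pos"]))
for s in(-150,):print(O+s*u)
E
```

```text
scene s,z,skew [-9.6950e+01  3.3458e+01  6.5000e-02] 2.84 [-113.2  117.6]
[[-165.2  -99.9    0.9]
 [ 163.9  105.8   69.3]]
stop [144.21742535 162.75020723] [-96.73232644 103.78537121]
side s,z,skew [-9.6183e+01  3.5043e+01  6.0000e-02] 4.45 [-122.2  108.5]
[[-170.1 -107.4    0.7]
 [ 159.1   98.7   69.3]]
stop [141.87611217 158.6633722 ] [-105.31696668   93.95177203]
[165.33057355 602.71181258 222.69115881] [[-206.68184612  720.07818072  222.69115881]]
[407.04506056 -77.94928136   0.        ]
```

Call:
jog_arm(
  increments=[0, 0, -10.1, 0, 0, 0, 100, 0, 0, -10.1, 0, 0, 0, 100, 0, 0, -10.1, 0, 0, 0, 100, 0, 0, 0, -10, -60, 0, 100, 0, 0, 0, -10, -60, 0, 100, 0, 0, 0, -10, -60, 0, 100, 0, 0, 0, -10, -60, 0, 100, 0, 0, 0, -10, -60, 0, 100, 0, 0, 0, -10, -60, 0, 100, 0, 0, 0, -10, -60, 0, 100, 0, 0, 0, -10, -60, 0, 100, 0, 0, 0, -10, -60, 0, 100],
)

```text
t: 2.8
ee_pos: [392.5, 102.4, 223.1]
orientation: [-0.409, 3.113, 0.0]
ft_force: [0.3, 1.1, -0.6]
width: 87.6
grasp_force: 0.0
```

```bash
cat > st.py <<'E'
from h import *
from scipy.spatial.transform import Rotation as Ro
o=get_obs();M=Ro.from_rotvec(o["orientation"]).as_matrix()
print(o["t"],"rest",R(o["ee_pos"]).round(1),"x·u,y·v,z",M[:,0]@u,M[:,1]@v,M[:,0]@v,M[2,:].round(3),"q",o["qpos"].round(2),"F",o["ft_force"].round(2))
E
python3 st.py
```

```text
2.8 rest [[-117.2  178.   223.1]] x·u,y·v,z -0.9999978203444772 0.999998824786218 0.001533109908817668 [-0.001  0.    -1.   ] q [ 0.23  0.09  2.09  0.    0.96 -1.61] F [ 0.25  1.09 -0.56]
```

Call:
jog_arm(
  increments=[0, 0, 0, 11, -60, 0, 100, 0, 0, 0, 11, -60, 0, 100, 0, 0, 0, 11, -58, 0, 100, 0, 0, 0, 0, 0, 55, 100, 0, 0, 0, 0, 0, 55, 100, 0, 0, 0, 0, 0, 30, 100, 0, 0, 0, 0, 0, 0, 100],
)

```text
t: 3.68
ee_pos: [404.2, -76.0, 81.2]
orientation: [0.408, -3.111, -0.002]
ft_force: [-0.5, -0.1, 0.8]
width: 88.0
grasp_force: 0.0
```

```bash
python3 st.py; python3 - <<'E'
from h import *
for c in("side","scene"):
    im=get_image(c);r=models.regions_of("pin",c)
    if r: print(c,fitpin(cloud(im)[r[0]["region"]&(im["depth"]>0)]))
    if c=="side":cv2.imwrite("pics/side1.png",cv2.resize(im["pixels"][150:330,180:420],None,fx=3,fy=3))
E
```

```text
3.675 rest [[-152.2    2.6   81.2]] x·u,y·v,z -0.9999897819482949 0.9999959685566262 0.0018871764448074636 [ 0.004  0.002 -1.   ] q [-0.21  0.37  2.17 -0.    0.6  -2.05] F [-0.46 -0.09  0.76]
side (array([-9.77432877e+01,  3.45951770e+01,  1.35297609e-02]), np.float64(11.442659890975476), array([-121.78206655,  100.5400402 ]))
scene (array([-9.71503463e+01,  3.33946311e+01,  6.52653124e-02]), np.float64(2.4638338239065245), array([-115.41934519,  121.59744331]))
```

View pics/side1.png

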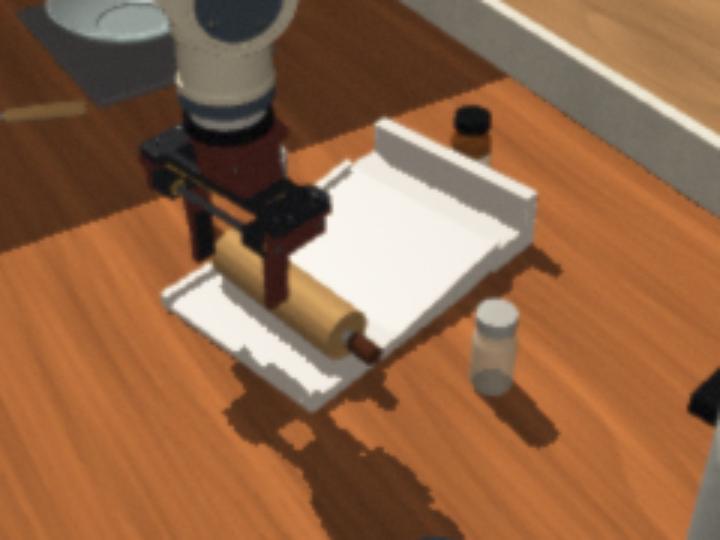

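The picture shows both fingers (at about (205,230) and (275,280)) clear behind the barrel, in line with it. I'll lower them and make contact slowly.

Call:
jog_arm(
  increments=[0, 0, 0, 0, 0, 25, 100, 0, 0, 0, 0, 0, 20, 100, 0, 0, 0, 0, 0, 14, 100, 0, 0, 0, -3, 0, 0, 100, 0, 0, 0, -4, 0, 0, 100, 0, 0, 0, -2, 0, 0, 100, 0, 0, 0, -2, 0, 0, 100, 0, 0, 0, -2, 0, 0, 100, 0, 0, 0, -2, 0, 0, 100, 0, 0, 0, -2, 0, 0, 100, 0, 0, 0, -2, 0, 0, 100, 0, 0, 0, -2, 0, 0, 100],
)

```text
t: 5.38
ee_pos: [426.1, -70.8, 23.7]
orientation: [0.409, -3.115, -0.0]
ft_force: [0.2, 0.4, -0.1]
width: 87.6
grasp_force: 0.2
```

```bash
cat > pin.py <<'E'
from h import *
import sys
im=get_image("scene");r=models.regions_of("pin","scene")
if r: print(r[0]["p"],fitpin(cloud(im)[r[0]["region"]&(im["depth"]>0)]))
if len(sys.argv)>1:cv2.imwrite(f"pics/{sys.argv[1]}.png",cv2.resize(im["pixels"][130:290,170:350],None,fx=3.5,fy=3.5))
E
python3 st.py; python3 pin.py
```

```text
5.375 rest [[-129.7    2.    23.7]] x·u,y·v,z -0.9999986542680162 0.9999986573889289 0.0016383012889923147 [ 0.  0. -1.] q [-0.19  0.52  2.15 -0.    0.47 -2.02] F [ 0.22  0.42 -0.06]
0.73 (array([-8.89301652e+01,  3.32118091e+01,  6.40910782e-02]), np.float64(3.761019487235575), array([-119.02916071,  122.39087028]))
```

Call:
jog_arm(
  increments=[0, 0, 0, -2, 0, 0, 100, 0, 0, 0, -2, 0, 0, 100, 0, 0, 0, -2.5, 0, 0, 100, 0, 0, 0, -2.5, 0, 0, 100, 0, 0, 0, -2.5, 0, 0, 100, 0, 0, 0, -2.5, 0, 0, 100, 0, 0, 0, -2.5, 0, 0, 100, 0, 0, 0, -2.5, 0, 0, 100, 0, 0, 0, -2.5, 0, 0, 100, 0, 0, 0, -2.5, 0, 0, 100, 0, 0, 0, -2.5, 0, 0, 100, 0, 0, 0, -2.5, 0, 0, 100],
)

```text
t: 6.98
ee_pos: [454.2, -63.3, 23.7]
orientation: [-0.409, 3.115, -0.0]
ft_force: [-0.6, 0.3, -0.3]
width: 87.7
grasp_force: 0.2
```

```bash
python3 st.py; python3 pin.py scene2
```

```text
6.975 rest [[-100.7    1.9   23.7]] x·u,y·v,z -0.9999985647989659 0.9999985646985353 0.0016942176361851675 [-0. -0. -1.] q [-0.16  0.54  2.09 -0.    0.51 -2.  ] F [-0.65  0.25 -0.28]
0.6 (array([-60.19671149,  33.19430218,   0.07282051]), np.float64(2.7358403623839975), array([-117.15026345,  118.63419843]))
```

View pics/scene2.png

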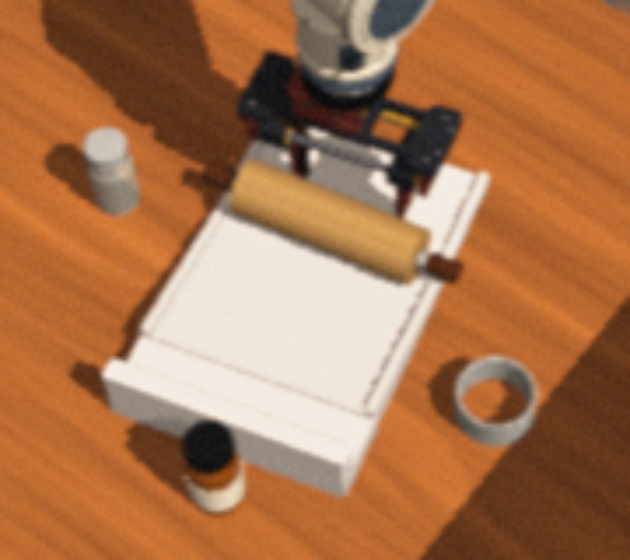

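The pin at about (330,220) is ahead of the fingers near the ramp foot. Its right end is slightly uphill, so it should straighten against the two fingers on the slope.

Call:
jog_arm(
  increments=[0, 0, 0, -2.5, 0, 0, 100, 0, 0, 0, -2.5, 0, 0, 100, 0, 0, 0, -2.5, 0, 0, 100, 0, 0, 0, -2.5, 0, 0, 100, 0, 0, 0, -2.5, 0, -0.4, 100, 0, 0, 0, -2.5, 0, -0.4, 100, 0, 0, 0, -2.5, 0, -0.4, 100, 0, 0, 0, -2.5, 0, -0.4, 100, 0, 0, 0, -2.5, 0, -0.4, 100, 0, 0, 0, -2.5, 0, -0.4, 100, 0, 0, 0, -2.5, 0, -0.4, 100, 0, 0, 0, -2.5, 0, -0.4, 100],
)

```text
t: 8.57
ee_pos: [478.0, -56.1, 26.6]
orientation: [0.407, -3.105, -0.002]
ft_force: [-19.6, -12.5, 15.5]
width: 87.8
grasp_force: 9.8
```

```bash
python3 st.py; python3 pin.py
```

```text
8.575 rest [[-75.9   2.7  26.6]] x·u,y·v,z -0.9999512047629869 0.9999943443997519 0.0021613551437181825 [ 0.01   0.003 -1.   ] q [-0.14  0.56  2.04 -0.    0.56 -1.97] F [-19.56 -12.52  15.5 ]
0.83 (array([-3.86289184e+01,  3.51515858e+01,  4.19999338e-03]), np.float64(2.636751716392769), array([-115.41355137,  116.58280689]))
```

The wrist force has reached 22 N. The pin is wedging, because a vertical finger face on a 9° slope locks when friction is high. I'll lean the tool about 14°, fingertips forward, so the contact falls below the pin's centre. The same move eases off the pre-load.

Call:
jog_arm(
  increments=[0, -3.5, 0, 0.7, 0, 1.3, 100, 0, -3.5, 0, 0.8, 0, 1.3, 100, 0, -3.5, 0, 0.9, 0, 1.3, 100, 0, -3.5, 0, 0.9, 0, 1.3, 100, 0, 0, 0, 0, 0, 0, 100],
)

```text
t: 9.3
ee_pos: [479.5, -56.5, 21.1]
orientation: [-0.376, 2.876, 0.047]
ft_force: [-6.4, -3.3, 2.8]
width: 88.0
grasp_force: 2.8
```

```bash
python3 st.py; python3 pin.py
```

```text
9.3 rest [[-74.5   1.9  21.1]] x·u,y·v,z -0.9705890009704305 0.9999956938218676 0.0029293520760170764 [-0.241  0.001 -0.971] q [-0.21  0.54  2.19  0.51  0.23 -2.53] F [-6.4  -3.28  2.78]
0.67 (array([-260.93650722,   33.96923897,   31.39983339]), np.float64(24.826904715623485), array([-105.81440848,  105.66598143]))
```

Call:
jog_arm(
  increments=[0, 0, 0, -2, 0, 0.2, 100, 0, 0, 0, -2, 0, 0.2, 100, 0, 0, 0, -2, 0, 0.2, 100, 0, 0, 0, -2, 0, 0.2, 100, 0, 0, 0, -2, 0, 0.2, 100, 0, 0, 0, -2, 0, 0.2, 100],
)

```text
t: 10.15
ee_pos: [491.9, -53.2, 23.1]
orientation: [-0.378, 2.874, 0.046]
ft_force: [-3.6, -1.3, 2.5]
width: 88.0
grasp_force: 2.0
```

```bash
sed -i 's/    f=lambda/    q=q[(q[:,2]>22)\&(q[:,2]<84)\&(abs(q[:,0]-np.median(q[:,0]))<35)]\n    f=lambda/' h.py; python3 st.py; python3 pin.py scene3
```

```text
10.15 rest [[-61.6   1.9  23.1]] x·u,y·v,z -0.9703198413314075 0.9999989561854556 0.0013994495900560096 [-0.242 -0.    -0.97 ] q [-0.2   0.54  2.16  0.46  0.24 -2.47] F [-3.65 -1.28  2.47]
0.93 (array([-2.68740260e+01,  3.75377077e+01,  7.38418415e-03]), np.float64(2.398229758870056), array([-116.87564295,  116.74266797]))
```

View pics/scene3.png

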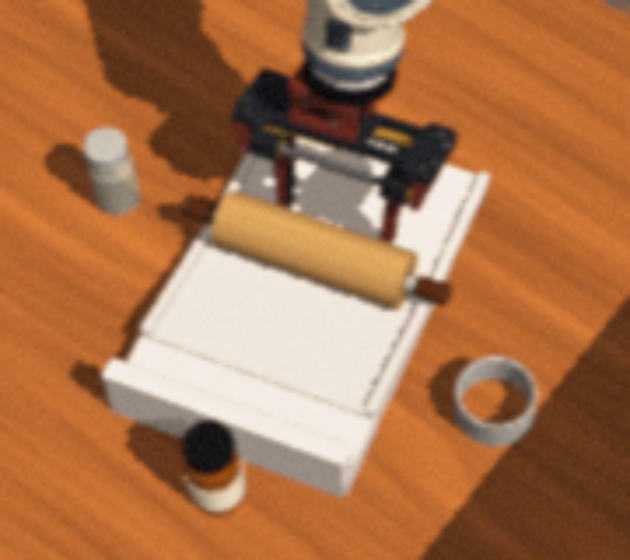

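The picture shows the pin straight at about (310,250) on the ramp, and the force is low. I'll keep going.

Call:
jog_arm(
  increments=[0, 0, 0, -2.5, 0, 0.2, 100, 0, 0, 0, -2.5, 0, 0.2, 100, 0, 0, 0, -2.5, 0, 0.2, 100, 0, 0, 0, -2.5, 0, 0.2, 100, 0, 0, 0, -2.5, 0, 0.2, 100, 0, 0, 0, -2.5, 0, 0.2, 100, 0, 0, 0, -2.5, 0, 0.2, 100, 0, 0, 0, -2.5, 0, 0.2, 100, 0, 0, 0, -2.5, 0, 0.2, 100, 0, 0, 0, -2.5, 0, 0.2, 100, 0, 0, 0, -2.5, 0, 0.2, 100, 0, 0, 0, -2.5, 0, 0.2, 100],
)

```text
t: 11.75
ee_pos: [520.7, -45.5, 28.1]
orientation: [-0.377, 2.874, 0.046]
ft_force: [-4.6, -0.9, 2.3]
width: 87.6
grasp_force: 2.0
```

```bash
python3 st.py; python3 pin.py
```

```text
11.75 rest [[-31.9   1.8  28.1]] x·u,y·v,z -0.9703021255573652 0.9999987195341022 0.0015561198169774246 [-0.242  0.    -0.97 ] q [-0.17  0.55  2.1   0.37  0.28 -2.35] F [-4.55 -0.94  2.33]
0.86 (array([3.08587911e+00, 4.22513144e+01, 8.54706374e-03]), np.float64(2.339570172960685), array([-118.79384114,  119.2459096 ]))
```

Call:
jog_arm(
  increments=[0, 0, 0, -2.5, 0, 0.2, 100, 0, 0, 0, -2.5, 0, 0.2, 100, 0, 0, 0, -2.5, 0, 0.2, 100, 0, 0, 0, -2.5, 0, 0.2, 100, 0, 0, 0, -2.5, 0, 0.2, 100, 0, 0, 0, -2.5, 0, 0.2, 100, 0, 0, 0, -2.5, 0, 0.2, 100, 0, 0, 0, -2.5, 0, 0.2, 100, 0, 0, 0, -2.5, 0, 0.2, 100, 0, 0, 0, -2.5, 0, 0.2, 100, 0, 0, 0, -2.5, 0, 0.2, 100, 0, 0, 0, -2.5, 0, 0.2, 100],
)

```text
t: 13.35
ee_pos: [549.4, -37.9, 33.0]
orientation: [-0.377, 2.874, 0.046]
ft_force: [-4.7, -1.0, 2.5]
width: 87.8
grasp_force: 2.0
```

Call:
jog_arm(
  increments=[0, 0, 0, -2.5, 0, 0.2, 100, 0, 0, 0, -2.5, 0, 0.2, 100, 0, 0, 0, -2.5, 0, 0.2, 100, 0, 0, 0, -2.5, 0, 0.2, 100, 0, 0, 0, -2.5, 0, 0.2, 100, 0, 0, 0, -2.5, 0, 0.2, 100, 0, 0, 0, -2.5, 0, 0.2, 100, 0, 0, 0, -2.5, 0, 0.2, 100, 0, 0, 0, -2.5, 0, 0.2, 100, 0, 0, 0, -2.5, 0, 0.2, 100, 0, 0, 0, -2.5, 0, 0.2, 100, 0, 0, 0, -2.5, 0, 0.2, 100],
)

```text
t: 14.85
ee_pos: [578.0, -30.2, 37.9]
orientation: [-0.377, 2.874, 0.046]
ft_force: [-4.3, -1.2, 2.8]
width: 87.8
grasp_force: 2.0
```

```bash
python3 st.py; python3 pin.py
```

```text
14.85 rest [[27.5  1.7 37.9]] x·u,y·v,z -0.970299326018554 0.9999987044872343 0.0015591189057575585 [-0.242 -0.    -0.97 ] q [-0.12  0.57  1.98  0.25  0.37 -2.18] F [-4.29 -1.21  2.85]
0.61 (array([6.25877840e+01, 5.16749986e+01, 4.43943566e-03]), np.float64(2.3777649613038605), array([-118.09020354,  120.08002438]))
```

Call:
jog_arm(
  increments=[0, 0, 0, -2.5, 0, 0.2, 100, 0, 0, 0, -2.5, 0, 0.2, 100, 0, 0, 0, -2.5, 0, 0.2, 100, 0, 0, 0, -2.5, 0, 0.2, 100, 0, 0, 0, -2.5, 0, 0.2, 100, 0, 0, 0, -2.5, 0, 0.2, 100, 0, 0, 0, -2.5, 0, 0.2, 100, 0, 0, 0, -2.5, 0, 0.2, 100, 0, 0, 0, -2.5, 0, 0.2, 100, 0, 0, 0, -2.5, 0, 0.2, 100, 0, 0, 0, -2.5, 0, 0.2, 100],
)

```text
t: 16.32
ee_pos: [604.3, -23.2, 42.5]
orientation: [-0.377, 2.874, 0.046]
ft_force: [-4.1, -0.7, 1.7]
width: 87.8
grasp_force: 2.0
```

```bash
python3 st.py; python3 pin.py
```

```text
16.325 rest [[54.8  1.7 42.5]] x·u,y·v,z -0.9702937689591993 0.9999987734548622 0.001517313209041761 [-0.242 -0.    -0.97 ] q [-0.1   0.59  1.93  0.22  0.41 -2.13] F [-4.15 -0.65  1.66]
0.81 (array([8.98604554e+01, 5.56717267e+01, 5.46799361e-03]), np.float64(2.1574992269071043), array([-124.77223798,  117.8873581 ]))
```

Call:
jog_arm(
  increments=[0, 0, 0, -1.5, 0, 0.1, 100, 0, 0, 0, -1.5, 0, 0.1, 100, 0, 0, 0, -1.5, 0, 0.1, 100, 0, 0, 0, -1.5, 0, 0.1, 100, 0, 0, 0, -1.5, 0, 0.1, 100, 0, 0, 0, -1.5, 0, 0.1, 100, 0, 0, 0, -1.5, 0, 0.1, 100, 0, 0, 0, -1.5, 0, 0.3, 100, 0, 0, 0, -1.5, 0, 0.3, 100, 0, 0, 0, -1.5, 0, 0.3, 100, 0, 0, 0, -1.5, 0, 0.3, 100, 0, 0, 0, -1.5, 0, 0.3, 100],
)

```text
t: 17.92
ee_pos: [621.7, -18.6, 44.7]
orientation: [-0.377, 2.874, 0.046]
ft_force: [-0.1, 0.4, 0.4]
width: 87.8
grasp_force: 0.0
```

```bash
python3 st.py; python3 pin.py scene4
```

```text
17.925 rest [[72.7  1.6 44.7]] x·u,y·v,z -0.9702780935867236 0.9999985945000037 0.0016218543873818875 [-0.242 -0.    -0.97 ] q [-0.09  0.6   1.89  0.2   0.43 -2.1 ] F [-0.06  0.4   0.37]
0.64 (array([ 1.17714026e+02,  5.31243255e+01, -1.79248004e-03]), np.float64(2.291952234870715), array([-120.33189427,  120.5826004 ]))
```

View pics/scene4.png

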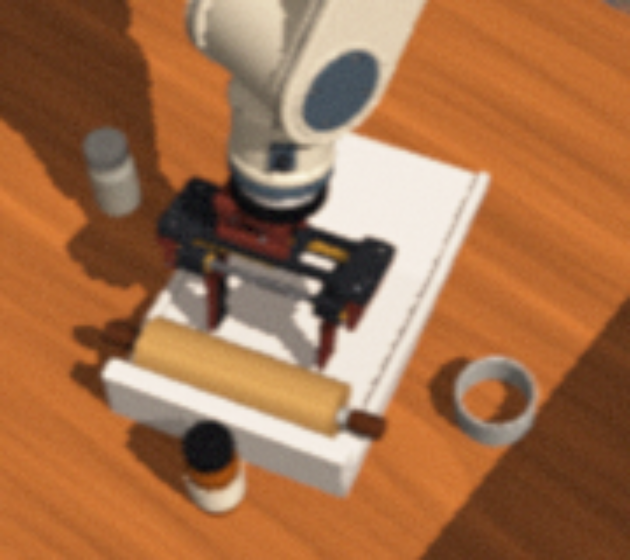

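The pin lies straight in the hollow at about (240,375) against the stop, clear of the fingers. I'll back off and lift away.

Call:
jog_arm(
  increments=[0, 0, 0, 5, 0, -1.2, 100, 0, 0, 0, 15, 0, -4, 100, 0, 0, 0, 20, 0, -10, 100, 0, 0, 0, 15, 0, -35, 100, 0, 0, 0, 0, 0, -45, 100, 0, 0, 0, 0, 0, -40, 100, 0, 0, 0, 0, 0, 0, 100, 0, 0, 0, 0, 0, 0, 100, 0, 0, 0, 0, 0, 0, 100],
)

```text
t: 19.15
ee_pos: [537.5, -40.7, 161.1]
orientation: [-0.377, 2.877, 0.047]
ft_force: [-0.1, -0.8, -0.7]
width: 87.6
grasp_force: 0.0
```

```bash
python3 st.py; python3 pin.py; python3 pin.py scene5; python3 - <<'E'
from workcell import models
for t in("shaker","cutter","spice","mug"):print(t,[x["centre"] for x in models.look_for(t,"scene")[:1]])
E
```

```text
19.15 rest [[-14.4   2.1 161.1]] x·u,y·v,z -0.9708341506743505 0.999998122910237 0.0018289767582639314 [-0.24   0.001 -0.971] q [-0.15  0.3   2.02  0.17  0.6  -2.12] F [-0.08 -0.81 -0.69]
0.63 (array([1.17421918e+02, 5.31018876e+01, 1.90420775e-03]), np.float64(2.3521873160114635), array([-119.25179214,  119.59427812]))
0.63 (array([1.17733656e+02, 5.32082335e+01, 5.14520399e-03]), np.float64(2.309558696518401), array([-120.02597237,  119.31205985]))
shaker [[577.0, -224.8, 61.2]]
cutter [[542.4, 159.6, 25.1]]
spice [[743.3, 28.8, 74.1]]
mug [[375.8, -421.0, 66.5]]
```

View pics/scene5.png

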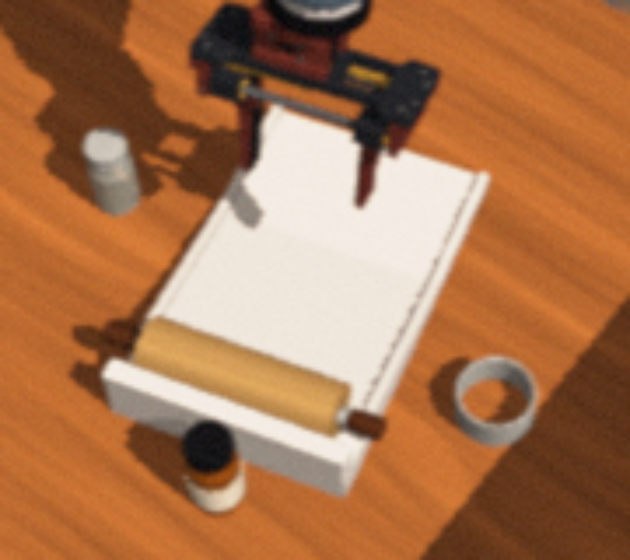

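The pin is parked straight and still in the hollow at about (240,375). The fingers are well clear and the other things haven't moved.

```bash
python3 -c "
from workcell import job;print(job.close_job())"
```

```text
the job is handed in; nothing more can be done
None
```

The rolling pin is parked straight and still in the hollow against the stop, with the arm clear and the items I re-checked (shaker, cutter, spice jar, mug) where they started; it wedged once on the ramp at about 25 N until I leaned the fingers forward, and the job was handed in at about 19 s.

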